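# Open the red-handled sample mill

## Task

Open the sample mill with the red handle for cleaning: swing its cover flap up, over past vertical, and lower it gently all the way back onto its rests, without letting it drop or slam, then let go. Leave the blue-handled mill's flap shut and do not disturb the jar.

Things in the scene. Friction and masses are not known exactly. Their poses are not given: they have to be found in the camera images.
- red_handle (a point): Centre of the red handle, a round bar 12 mm thick, 80 mm long, on two arms (68 mm clear between) 36 mm off the flap's free edge; the bar can turn between fingers pinching it from above. Starts 124 mm above the table, in front of the mill, open air below. y axis: along the bar. x axis: from bar to hinge axis, 110 mm away, parallel to the bar; level when shut. Both turn with the flap.
- red_flap (a joint): Hinge angle of the red-handled mill's flap, an aluminium plate 68 x 112 x 8 mm, about 0.25 kg: 0 = shut (start), pi/2 = upright, pi = fully back, level on two rubber rests (firm stop), the bar then 110 mm beyond the hinge, 124 mm above the table, open air below. Unheld, it falls freely either way. The mill is fixed, 130 mm wide, from 72 mm before to 66 mm beyond the hinge, 120 mm high.
- blue_flap (a joint): Hinge angle of the flap on the other mill, identical but with a blue handle, standing to the left or right of the red-handled one, centres at least 200 mm apart: 0 = shut. It starts shut and must stay so.
- jar: Clear jar with a blue cap, 64 mm across, 100 mm high, loose, to the left or right of both mills; origin at the centre of its underside. A loose white bowl, 130 mm across and 60 mm high, stands on the other side.

How it is judged:
By the outcome, as a careful person would: the job done as asked, in the order asked, and still so for the second after the job is handed in, with the robot touching nothing.
It also fails if it takes over 43 s, if anything falls off the work surface, if the arm or the gripper's body presses on something with over 40 N, if the wrist force passes 120 N, or if a joint passes its speed limit or range.

## Robot

A 6-joint arm with a two-finger parallel gripper is mounted at the origin on the work surface. World frame = base frame: x ahead of the robot, y to its left, z up, the work surface at z = 0. Lengths are in mm, angles in degrees, forces in N, time in s.
With the tool pointing down it reaches from about 300 to 850 mm from the base axis. Payload 4.2 kg.
Tool frame: the origin (TCP) lies midway between the tips of the shut fingers; the grasp point (between the pads) lies 19 mm behind it; z points along the fingers, y is the line along which they close (so a half turn about z gives the same grasp; the last joint's range is limited). The gripper opens to 91 mm and grips with 3 to 60 N. Pads are 32 mm wide; open, the fingers measure 118 mm over their backs; the gripper's body (76 mm by 178 mm) begins 60 mm behind the grasp point.
Start: joints at [66.979, 18.312, 89.639, -0, 72.044, -1.146], TCP at [214.244, 533.613, 213.976] pointing down, gripper open.
Joint ranges: [-177.97, 177.97], [-48.28, 115.42], [12.27, 149.76], [-77.06, 257.06], [2.81, 150.46], [-146.56, 146.56]. Speed limits (degrees/s): [147.25, 147.25, 180, 180, 180, 180].

## Interface

Orientations are given as [roll, pitch, yaw] about the fixed x, y, z axes, in that order (R = Rz(yaw) Ry(pitch) Rx(roll)).
In Python, from workcell import env gives the robot as it stands.
- The arm moves only by the shell command python3 drive.py 'ROWS' [OPENING] [FORCE]. ROWS is rows parted by semicolons, their numbers by spaces, 1 to 8 of them, each of 6 numbers: dx, dy, dz in mm, then a rotation vector rx, ry, rz in degrees; each row shifts and turns the commanded pose from where the row before left it, along the tool's axes as they then stand; what a row does not reach is not made up. A row lasts 1/10 s, in which the tool goes at most 50 mm and 8.59 degrees, less where a joint would pass 70% of its speed; a pose out of reach is approached as far as the arm can. OPENING is the finger opening in mm, set as the command begins (- or left out keeps the last). The fingers move at their own pace and stop on an object; FORCE is the grip in N (left out, the last holds). Time passes only in rows, so rows that do not move let the fingers close. It prints the time, the measured TCP pose, the force, the opening and the grip force at its end.
- env.state(): the state, without advancing time (a new reading comes with each control period).
- env.grab_frame(name): name is "scene" or "side" or "wrist"; returns the picture (480x640x3 uint8, blue, green, red); there is no depth.
- env.camera_model(name): a dict with "fx", "fy", "cx", "cy" (pixels), "T" (4x4, takes a point from camera to world coordinates). Camera axes: x right, y up, looking along -z (the intrinsics and any distortion apply to the point x, -y, -z); pixel columns grow to the right and rows downward; lengths in mm; the calibration is good to about 2 mm. A picture is of the moment at which its call begins: read the wrist's pose just before it. camera_model takes no time and is no camera call; for the wrist camera it gives the pose at the moment of the call.
- env.job_done(): hands the job in; it is judged then, once.
The state is a dict: "time_s": time; "qpos": joint angles; "qvel": joint speeds; "effort": joint torques, N m; "ee_pos": TCP position; "ee_rot": TCP orientation; "force": force on the tool from outside, world axes, zero at the start; "torque": the same for the moment, N m; "gripper_width": finger opening in mm; "gripper_force": force on a finger pad.
Only numpy, scipy, OpenCV 4.12 (cv2) and the standard library are available. Lean on these libraries where they do the work, as an engineer would, in place of code of your own. Each camera call takes 0.05 s, during which the arm holds its last target. There are 200 camera calls.

## Working session

There is one attempt and no reset: what is moved stays moved. The work goes in short steps, Python scripts to look and compute and a shell command to move; the robot and the scene stay as the last step left them, time stands still between calls to the robot, and variables do not carry over. Pictures are saved under pics/ and viewed, at most 10 in all, crops included, and the job is handed in when it is done.

```bash
ls; mkdir -p pics
python3 - <<'E'
from workcell import env
import cv2,numpy as np
for n in("scene","side"):
    cv2.imwrite(f"pics/{n}0.png",env.grab_frame(n)); m=env.camera_model(n); print(n,{k:(np.round(v,3).tolist()) for k,v in m.items() if not isinstance(v,str)})
s=env.state();print(s)
E
```

```text
drive.py
pics
workcell.py
scene {'fx': 619.392, 'fy': 619.392, 'cx': 326.352, 'cy': 233.845, 'T': [[-0.793, -0.405, 0.456, 1247.879], [0.61, -0.524, 0.594, 961.772], [-0.001, 0.749, 0.662, 1154.166], [0.0, 0.0, 0.0, 1.0]]}
side {'fx': 479.038, 'fy': 479.038, 'cx': 313.608, 'cy': 235.049, 'T': [[0.949, 0.215, -0.231, 219.733], [-0.316, 0.668, -0.674, -788.929], [0.01, 0.713, 0.701, 929.052], [0.0, 0.0, 0.0, 1.0]]}
{'time_s': 0.1, 'qpos': array([ 6.69788565e+01,  1.83465908e+01,  8.96986040e+01, -7.45274682e-04,
        7.20438806e+01, -1.14352330e+00]), 'qvel': array([ 0.03275534, -0.14980515, -0.07498267,  0.1142833 ,  0.02444523,
       -0.01234077]), 'effort': array([ 1.27115010e-03, -4.13342679e+01, -2.32508415e+01,  7.28781126e-02,
        4.21452709e-02, -5.46351453e-05]), 'ee_pos': array([214.06575246, 533.1861562 , 213.22376472]), 'ee_rot': array([-1.79910928e+02, -1.06919474e-03,  1.58122609e+02]), 'force': array([-0.44393592,  0.04713333,  0.17575108]), 'torque': array([ 0.00840464, -0.00778703, -0.00265545]), 'gripper_force': 0.0, 'gripper_width': 91.477113470577}
```

View pics/scene0.png

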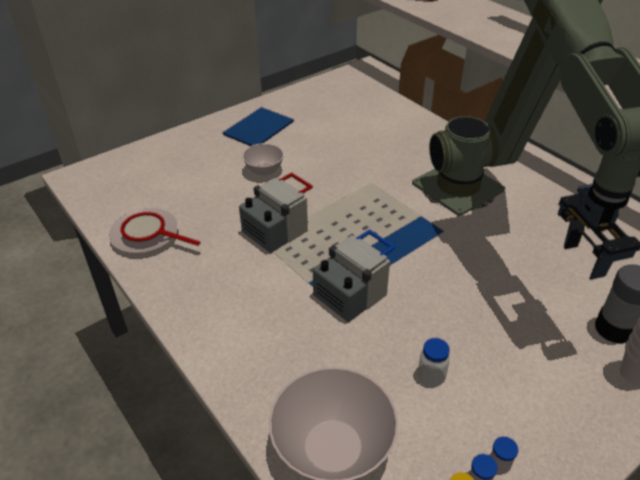

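View pics/side0.png

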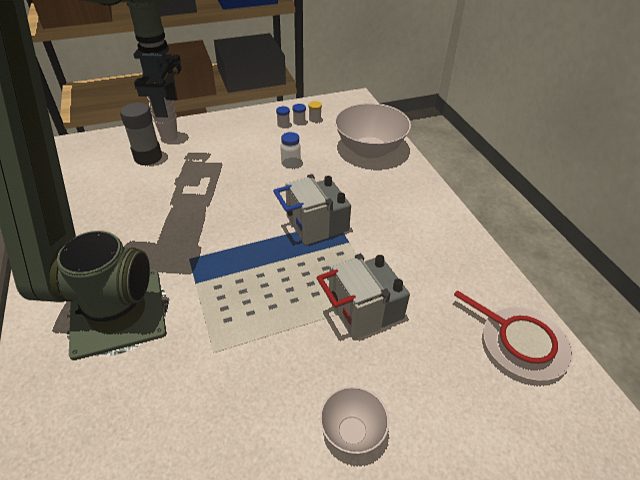

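The scene view shows the red bar near (297,180) and the side view near (328,291). The blue mill is on its +y side and the jar is beyond that. Next I'll look at enlarged crops for endpoints.

Run:
```python
from workcell import env
import cv2,numpy as np
print(env.camera_model("scene").keys(), {k:v for k,v in env.camera_model("scene").items() if k not in("T",)})
a=cv2.imread("pics/scene0.png")[165:240,235:335]; b=cv2.imread("pics/side0.png")[250:325,310:410]
cv2.imwrite("pics/z1.png",np.vstack([cv2.resize(i,None,fx=4,fy=4,interpolation=cv2.INTER_CUBIC) for i in(a,b)]))
```

```text
dict_keys(['fx', 'fy', 'cx', 'cy', 'T']) {'fx': 619.3917257955991, 'fy': 619.3917257955991, 'cx': 326.3519179448524, 'cy': 233.84545513836997}
```

View pics/z1.png

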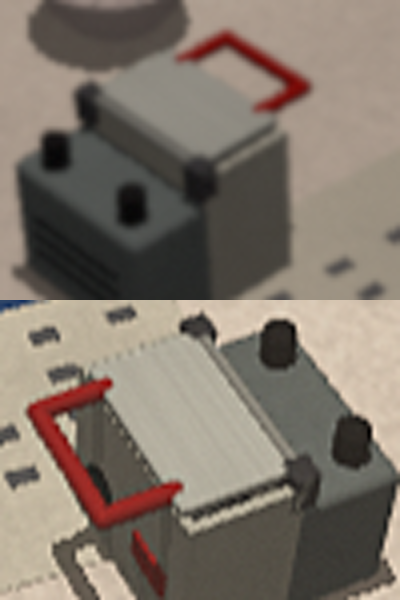

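Crops: bar ends are at scene (292,174.3) and (311.3,186.8), and side (335.5,304.5) and (318.8,277). The hinge knobs are at scene (257.5,190.8) and (285,209.5), and side (385.5,295) and (360,257).

```bash
cat > h.py <<'E'
from workcell import env
import numpy as np
def ray(m,p):
    T=np.array(m["T"]);d=np.array([(p[0]-m["cx"])/m["fx"],-(p[1]-m["cy"])/m["fy"],-1.])
    d=T[:3,:3]@d;return T[:3,3],d/np.linalg.norm(d)
def tri(obs):
    A=np.zeros((3,3));b=np.zeros(3);R=[ray(m,p) for m,p in obs]
    for o,d in R: P=np.eye(3)-np.outer(d,d);A+=P;b+=P@o
    x=np.linalg.solve(A,b);return x,[round(float(np.linalg.norm(np.cross(x-o,d))),1) for o,d in R]
E
python3 - <<'E'
from h import *
c,s=env.camera_model("scene"),env.camera_model("side")
L=[tri([(c,a),(s,b)]) for a,b in [((292,174.3),(335.5,304.5)),((311.3,186.8),(318.8,277)),((257.5,190.8),(385.5,295)),((285,209.5),(360,257))]]
for l in L: print(np.round(l[0],1),l[1])
P=[l[0] for l in L]; d=P[1]-P[0]; k=P[3]-P[2]
print(np.linalg.norm(d),np.degrees(np.arctan2(d[1],d[0])),np.linalg.norm(k),np.degrees(np.arctan2(k[1],k[0])), (P[0]+P[1])/2,(P[2]+P[3])/2,(P[2]+P[3]-P[0]-P[1])/2)
E
```

```text
[ 462.  -223.8  123.7] [2.0, 2.0]
[ 453.5 -142.7  124.3] [1.3, 1.3]
[ 575.4 -228.   116.1] [2.0, 2.0]
[ 564.2 -110.9  119.8] [1.8, 1.8]
81.56639240053514 95.97873331877979 117.67641787748039 95.4375072743718 [ 457.77051083 -183.2578945   123.99837752] [ 569.81222965 -169.44192682  117.91316032] [112.04171882  13.81596768  -6.0852172 ]
```

The check holds: bar at z 124, 81.6 mm long (80 stated), bar to hinge 112 mm (110 stated), heading about 6°, reach 493 mm. I'll go above it, then turn the tool to yaw 96.

```bash
R='-20.6 -23.8 -1.5 0 0 0'
python3 drive.py '-20.6 -23.8 -1.5 0 0 0;-20.6 -23.8 -1.5 0 0 0;-20.6 -23.8 -1.5 0 0 0;-20.6 -23.8 -1.5 0 0 0;-20.6 -23.8 -1.5 0 0 0;-20.6 -23.8 -1.5 0 0 0;-20.6 -23.8 -1.5 0 0 0;-20.6 -23.8 -1.5 0 0 0' 30
python3 drive.py '-20.6 -23.8 -1.5 0 0 0;-20.6 -23.8 -1.5 0 0 0;-20.6 -23.8 -1.5 0 0 0;-20.6 -23.8 -1.5 0 0 0;-20.6 -23.8 -1.5 0 0 0;-20.6 -23.8 -1.5 0 0 0;-20.6 -23.8 -1.5 0 0 0;-20.6 -23.8 -1.5 0 0 0'
python3 drive.py '-20.6 -23.8 -1.5 0 0 0;-20.6 -23.8 -1.5 0 0 0;-20.6 -23.8 -1.5 0 0 0;-20.6 -23.8 -1.5 0 0 0;-20.6 -23.8 -1.5 0 0 0;-20.6 -23.8 -1.5 0 0 0;-20.6 -23.8 -1.5 0 0 0;-20.6 -23.8 -1.5 0 0 0'
python3 drive.py '0 0 0 0 0 7.8;0 0 0 0 0 7.8;0 0 0 0 0 7.8;0 0 0 0 0 7.8;0 0 0 0 0 7.8;0 0 0 0 0 7.8;0 0 0 0 0 7.7;0 0 0 0 0 7.7'
python3 - <<'E'
from h import *
import cv2
s=env.state();print(s["time_s"],s["ee_pos"],s["ee_rot"],s["qpos"],s["gripper_width"])
m=env.camera_model("wrist");im=env.grab_frame("wrist");cv2.imwrite("pics/w1.png",im)
np.savez("w1.npz",**m);print(m)
E
```

```text
time_s: 0.9
ee_pos: [296.2, 294.1, 225.7]
ee_rot: [-180.0, -0.0, 158.1]
force: [1.1, -0.1, 0.5]
gripper_width: 31.5
gripper_force: 0.0
time_s: 1.7
ee_pos: [378.2, 56.1, 237.8]
ee_rot: [-180.0, -0.0, 158.1]
force: [0.4, 0.8, 1.1]
gripper_width: 30.1
gripper_force: 0.0
time_s: 2.5
ee_pos: [460.2, -181.9, 249.6]
ee_rot: [180.0, -0.0, 158.1]
force: [0.6, 0.2, 0.7]
gripper_width: 30.1
gripper_force: 0.0
time_s: 3.3
ee_pos: [459.9, -180.5, 249.5]
ee_rot: [-179.9, -0.0, 95.6]
force: [-0.3, 0.3, 0.7]
gripper_width: 30.2
gripper_force: 0.0
3.3 [ 459.89326784 -180.5362153   249.47318977] [-1.79946292e+02 -3.36445611e-02  9.56075396e+01] [-2.27695789e+01  9.74180712e+00  9.61515847e+01  4.23640594e-03
  7.41698530e+01 -2.83782921e+01] 30.162556682017097
{'fx': 414.1354144710385, 'fy': 414.1354144710385, 'cx': 317.38700894536663, 'cy': 238.6396677581098, 'T': array([[ 9.95209794e-01, -9.51867986e-02, -2.22921571e-02,
         4.51473172e+02],
       [ 9.77480870e-02,  9.64962823e-01,  2.43499615e-01,
        -1.12685543e+02],
       [-1.66684590e-03, -2.44512217e-01,  9.69644779e-01,
         4.20276309e+02],
       [ 0.00000000e+00,  0.00000000e+00,  0.00000000e+00,
         1.00000000e+00]])}
```

View pics/w1.png

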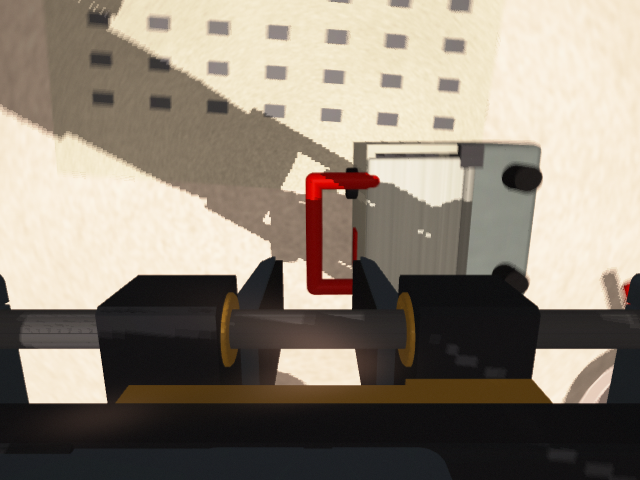

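The wrist view shows the bar running from (314,180) to (315,287) in outline centre, with the fingers straddling its line at columns 275 to 360.

Run:
```python
from h import *
import cv2
c,s=env.camera_model("scene"),env.camera_model("side");w=dict(np.load("w1.npz"))
im=cv2.imread("pics/w1.png").astype(int);r=(im[:,:,2]>90)&(im[:,:,1]<50)&(im[:,:,0]<60)
for v in(195,215,235,255,275):
    x=np.where(r[v,295:345])[0]+295;print(v,x.min(),x.max(),end=' ')
y=np.where(r[:,315])[0];print(y.min(),y.max())
e=((np.where(r[195,295:345])[0]+295).mean(),(np.where(r[275,295:345])[0]+295).mean())
sl=(e[1]-e[0])/80
a=(e[0]+sl*(y.min()-195),y.min());b=(e[0]+sl*(y.max()-195),y.max())
Z=[]
for p in(a,b):
    o,d=ray(w,p);q=o+d*(124-o[2])/d[2];Z.append(q);print(p,q)
d=Z[0]-Z[1];print((Z[0]+Z[1])/2,np.hypot(*d[:2]),np.degrees(np.arctan2(d[1],d[0])))
P=tri([(c,(292,174.3)),(s,(335.5,304.5)),(w,b)]),tri([(c,(311.3,186.8)),(s,(318.8,277)),(w,a)])
print(P,(P[0][0]+P[1][0])/2)
```

```text
195 306 321 215 306 321 235 306 321 255 306 321 275 307 321 173 293
(np.float64(313.3625), np.int64(173)) [ 450.74860693 -139.57084909  124.        ]
(np.float64(314.1125), np.int64(293)) [ 459.97956123 -229.90706978  124.        ]
[ 455.36408408 -184.73895943  124.        ] 90.80662577760283 95.83448499986467
((array([ 460.86056464, -226.47518859,  124.73000231]), [3.4, 2.4, 3.1]), (array([ 452.6949101 , -141.44175665,  124.00499402]), [0.8, 2.6, 2.7])) [ 456.77773737 -183.95847262  124.36749817]
```

```bash
python3 drive.py '-1 -1 20 0 0 0;-1 -1 20 0 0 0;-1 -1 20 0 0 0;0 -0.7 10 0 0 0;0 0 10 0 0 0;0 0 5 0 0 0;0 0 0 0 0 0'
python3 - <<'E'
from h import *
import cv2
print(env.state()["ee_pos"]);im=env.grab_frame("wrist");cv2.imwrite("pics/w2.png",im)
E
```

```text
time_s: 4.05
ee_pos: [456.8, -183.9, 164.6]
ee_rot: [-180.0, -0.0, 96.0]
force: [-0.9, -0.2, -0.5]
gripper_width: 30.1
gripper_force: 0.0
[ 456.77907736 -183.92080276  164.60958278]
```

View pics/w2.png

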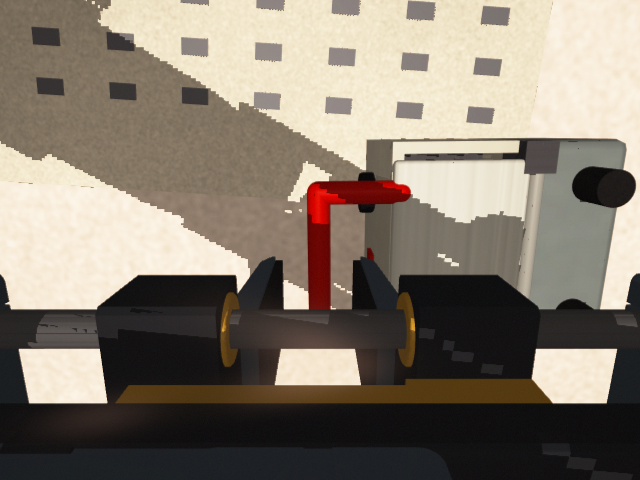

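The bar sits at column 319, midway between the fingertips (283 and 353), so it is centred. Now I'll descend and pinch.

```bash
python3 drive.py '0 0 12 0 0 0;0 0 12 0 0 0;0 0 12 0 0 0;0 0 10 0 0 0;0 0 8.5 0 0 0;0 0 0 0 0 0'
python3 drive.py '0 0 0 0 0 0;0 0 0 0 0 0;0 0 0 0 0 0;0 0 0 0 0 0;0 0 0 0 0 0;0 0 0 0 0 0' 4 20
```

```text
time_s: 4.7
ee_pos: [456.0, -183.7, 108.9]
ee_rot: [-179.9, -0.1, 95.9]
force: [0.3, 0.3, 0.2]
gripper_width: 30.0
gripper_force: 0.0
time_s: 5.3
ee_pos: [457.5, -184.2, 110.9]
ee_rot: [179.9, 0.0, 95.9]
force: [1.7, 0.3, 1.2]
gripper_width: 11.7
gripper_force: 20.0
```

```bash
python3 drive.py '0 0.4 -9.6 0 0 0;0 1.3 -9.5 0 0 0;0 2.1 -9.4 0 0 0;0 2.9 -9.2 0 0 0;0 0 0 0 0 0'
```

```text
time_s: 5.8
ee_pos: [464.6, -183.4, 149.6]
ee_rot: [179.9, 0.0, 95.9]
force: [5.0, -0.4, -3.4]
gripper_width: 11.8
gripper_force: 20.0
```

```bash
python3 drive.py '0 3.7 -8.9 0 0 0;0 4.4 -8.5 0 0 0;0 5.2 -8.1 0 0 0;0 5.9 -7.6 0 0 0;0 6.5 -7.1 0 0 0;0 7.1 -6.5 0 0 0;0 0 0 0 0 0'
python3 - <<'E'
from h import *
import cv2
cv2.imwrite("pics/s2.png",cv2.resize(env.grab_frame("side")[180:380,220:480],None,fx=3,fy=3))
E
```

```text
time_s: 6.5
ee_pos: [495.2, -179.9, 196.3]
ee_rot: [-179.8, -0.0, 96.0]
force: [-4.6, -1.2, 4.2]
gripper_width: 12.0
gripper_force: 20.0
```

View pics/s2.png

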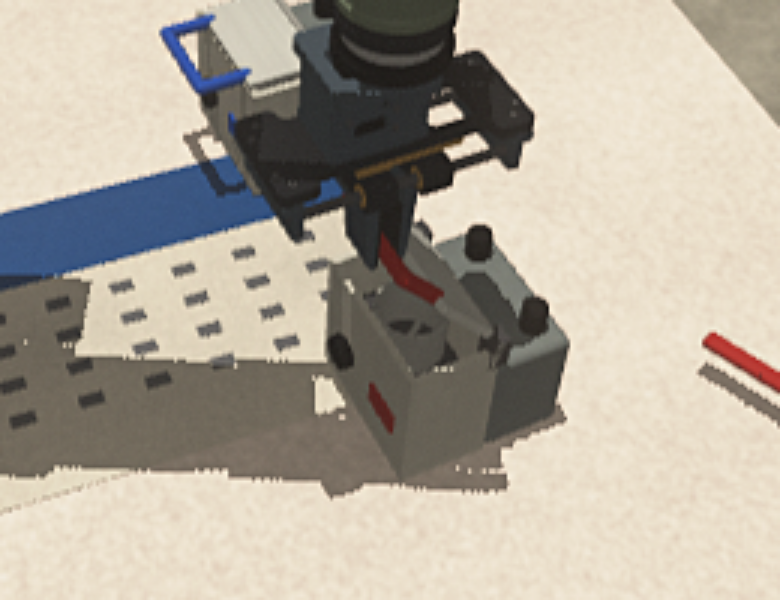

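The red flap is up at about 50°, the bar (crop 400,260) is still between the pads, and the blue flap is shut. I'll carry on past the top.

```bash
python3 drive.py '0 7.6 -5.8 0 0 0;0 8.1 -5.2 0 0 0;0 8.5 -4.4 0 0 0;0 8.9 -3.7 0 0 0;0 9.2 -2.9 0 0 0;0 9.4 -2.1 0 0 0;0 9.5 -1.3 0 0 0;0 9.6 -0.4 0 0 0'
python3 drive.py '0 0 0 0 0 0'
```

```text
time_s: 7.35
ee_pos: [567.4, -171.9, 220.4]
ee_rot: [-180.0, -0.1, 95.9]
force: [-2.3, 2.2, 3.2]
gripper_width: 11.2
gripper_force: 20.0
time_s: 7.45
ee_pos: [568.4, -171.8, 220.3]
ee_rot: [179.9, -0.1, 96.0]
force: [-0.8, 3.5, 3.0]
gripper_width: 11.7
gripper_force: 20.0
```

```bash
python3 drive.py '0 9.6 0.4 0 0 0;0 9.5 1.3 0 0 0;0 9.4 2.1 0 0 0;0 9.2 2.9 0 0 0;0 8.9 3.7 0 0 0;0 8.5 4.4 0 0 0;0 8.1 5.2 0 0 0;0 7.6 5.8 0 0 0'
python3 drive.py '0 3.6 3.2 0 0 0;0 3.6 3.2 0 0 0;0 3.2 3.6 0 0 0;0 3.2 3.6 0 0 0;0 2.9 3.8 0 0 0;0 2.9 3.8 0 0 0;0 2.6 4 0 0 0;0 2.6 4 0 0 0'
```

```text
time_s: 8.25
ee_pos: [637.8, -165.5, 194.3]
ee_rot: [180.0, 0.0, 95.9]
force: [-0.6, 2.8, 1.0]
gripper_width: 11.2
gripper_force: 20.0
time_s: 9.05
ee_pos: [661.6, -163.0, 165.3]
ee_rot: [180.0, 0.0, 95.9]
force: [-0.4, -0.5, -0.3]
gripper_width: 11.6
gripper_force: 20.0
```

```bash
python3 drive.py '0 2.2 4.2 0 0 0;0 2.2 4.2 0 0 0;0 1.8 4.5 0 0 0;0 1.8 4.5 0 0 0;0 1.5 4.6 0 0 0;0 1.5 4.6 0 0 0;0 1 4.7 0 0 0;0 1 4.7 0 0 0'
python3 drive.py '0 0.6 3 0 0 0;0 0.4 3 0 0 0;0 0.2 3 0 0 0;0 0.2 2 0 0 0;0 0.1 2 0 0 0;0 0 2 0 0 0;0 0 1 0 0 0;0 0 0 0 0 0'
```

```text
time_s: 9.85
ee_pos: [674.5, -161.6, 129.3]
ee_rot: [180.0, 0.0, 95.9]
force: [-0.3, -1.6, 0.8]
gripper_width: 10.9
gripper_force: 20.0
time_s: 10.65
ee_pos: [676.2, -161.4, 113.6]
ee_rot: [180.0, 0.0, 95.9]
force: [1.9, -1.8, 0.2]
gripper_width: 11.3
gripper_force: 20.0
```

```bash
python3 drive.py '0 0 0.7 0 0 0;0 0 0.7 0 0 0;0 0 0.7 0 0 0;0 0 0 0 0 0'
python3 drive.py '0 0 0.7 0 0 0;0 0 0.7 0 0 0;0 0 0 0 0 0'
python3 drive.py '0 0 0.7 0 0 0;0 0 0.7 0 0 0;0 0 0 0 0 0'
```

```text
time_s: 11.05
ee_pos: [676.3, -161.4, 111.6]
ee_rot: [179.9, 0.0, 95.9]
force: [2.0, -1.8, 0.4]
gripper_width: 11.5
gripper_force: 20.0
time_s: 11.35
ee_pos: [676.3, -161.4, 110.1]
ee_rot: [179.9, 0.0, 95.9]
force: [2.8, -3.5, 0.2]
gripper_width: 11.3
gripper_force: 20.0
time_s: 11.65
ee_pos: [676.3, -161.4, 108.7]
ee_rot: [179.9, 0.0, 95.9]
force: [3.1, -3.6, -0.0]
gripper_width: 11.2
gripper_force: 20.0
```

```bash
python3 drive.py '0 0 0.7 0 0 0;0 0 0.7 0 0 0;0 0 0 0 0 0'
python3 drive.py '0 0 0.7 0 0 0;0 0 0.7 0 0 0;0 0 0 0 0 0'
python3 - <<'E'
from h import *
import cv2
a=env.grab_frame("scene")[130:280,200:400];b=env.grab_frame("side")[180:330,300:500]
cv2.imwrite("pics/e1.png",np.hstack([cv2.resize(i,None,fx=2,fy=2,interpolation=cv2.INTER_CUBIC) for i in(a,b)]))
E
```

```text
time_s: 11.95
ee_pos: [676.3, -161.4, 108.5]
ee_rot: [179.9, 0.0, 95.9]
force: [2.2, -3.8, 5.5]
gripper_width: 11.4
gripper_force: 20.0
time_s: 12.25
ee_pos: [676.3, -161.4, 108.4]
ee_rot: [179.9, 0.0, 95.9]
force: [0.5, -2.6, 10.0]
gripper_width: 11.3
gripper_force: 20.0
```

View pics/e1.png

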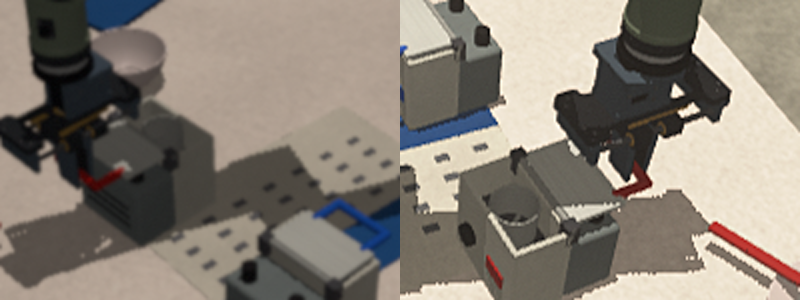

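The flap lies level on its rests: z stopped at 108.4 with the force rising to 10 N, and the bar is beyond the mill. I'll take off the press, release and rise.

```bash
python3 drive.py '0 0 -0.7 0 0 0;0 0 -0.7 0 0 0;0 0 0 0 0 0' 
python3 drive.py '0 0 0 0 0 0;0 0 0 0 0 0;0 0 0 0 0 0;0 0 0 0 0 0;0 0 0 0 0 0' 30
python3 drive.py '0 0 -3 0 0 0;0 0 -5 0 0 0;0 0 -10 0 0 0;0 0 -15 0 0 0;0 0 -20 0 0 0;0 0 -20 0 0 0;0 0 -20 0 0 0;0 0 -20 0 0 0'
python3 drive.py '0 0 -20 0 0 0;0 0 -20 0 0 0;0 0 -10 0 0 0;0 0 0 0 0 0;0 0 0 0 0 0'
python3 - <<'E'
from h import *
import cv2
b=env.grab_frame("side");a=env.grab_frame("scene")
cv2.imwrite("pics/e2.png",np.hstack([cv2.resize(i,(400,300),interpolation=cv2.INTER_AREA) for i in(a[120:450,150:590],b[70:400,150:590])]))
E
```

```text
time_s: 12.65
ee_pos: [676.3, -161.4, 108.5]
ee_rot: [179.9, 0.0, 95.9]
force: [2.1, -3.3, 5.9]
gripper_width: 11.5
gripper_force: 20.0
time_s: 13.15
ee_pos: [675.5, -161.0, 106.8]
ee_rot: [-179.9, -0.0, 95.9]
force: [-0.4, -1.1, 1.5]
gripper_width: 29.7
gripper_force: 0.0
time_s: 13.95
ee_pos: [676.0, -161.3, 222.4]
ee_rot: [179.9, 0.0, 95.9]
force: [-0.3, 0.4, -0.5]
gripper_width: 29.8
gripper_force: 0.0
time_s: 14.45
ee_pos: [675.6, -161.2, 269.9]
ee_rot: [-180.0, -0.0, 95.9]
force: [-0.2, -0.5, 0.4]
gripper_width: 30.2
gripper_force: 0.0
```

View pics/e2.png

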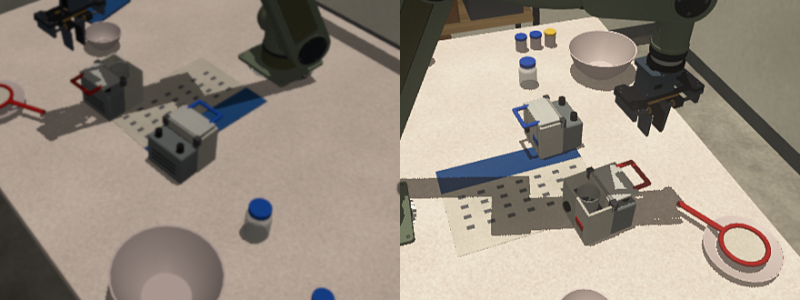

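The red flap lies fully back, with its bar beyond the mill at (635,175) in the right half. The blue flap is shut, the jar is upright where it was, and the gripper is clear of everything.

```bash
python3 -c "
from workcell import env
print(env.job_done())"
```

```text
the job is handed in; nothing more can be done
None
```

The red-handled mill's flap is open, lowered gently back onto its rests and released; the blue flap is still shut and the jar was not disturbed; I handed the job in at about 14.6 s and got no verdict back.

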